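Tidy the bench after a glue-up

ROBOT

A 6-joint arm with a two-finger parallel gripper is mounted at the origin on the work surface. World frame = base frame: x ahead of the robot, y to its left, z up, the work surface at z = 0. Lengths are in m, angles in degrees, forces in N, time in s.
With the tool pointing down it reaches from about 0.4 to 0.825 m from the base axis. Payload 7 kg.
Tool frame: the origin (TCP) lies midway between the tips of the shut fingers; the grasp point (between the pads) lies 19 mm behind it; z points along the fingers, y is the line along which they close (so a half turn about z gives the same grasp; the last joint's range is limited). The gripper opens to 88 mm and grips with 3 to 60 N. Pads are 19 mm wide; open, the fingers measure 130 mm over their backs; the gripper's body (78 mm by 193 mm) begins 47 mm behind the grasp point.
Start: joints at [-50.357, 20.546, 0.682, 0, -70.136, -16.507], TCP at [0.265, -0.621, 0.227] pointing down, gripper open.
Joint ranges: [-176.03, 176.03], [-82.01, 121.73], [-58.28, 71.71], [-173.87, 95.51], [-174.79, -0.11], [-173.66, 173.66]. Speed limits (degrees/s): [136.94, 136.94, 172.46, 180, 180, 180].

INTERFACE

Orientations are given as [roll, pitch, yaw] about the fixed x, y, z axes, in that order (R = Rz(yaw) Ry(pitch) Rx(roll)).
In Python, from plant import ctrl gives the robot as it stands. The module is installed in compiled form; this text tells all that it offers.
- The arm moves only by the tool send_rows, never from a script. Its argument "plan" is a list that holds one entry, the list of rows, each a list of 6 numbers: the shift along the tool's x, y, z in parts of the range, where 1.0 means 0.5 m, then the turn, a rotation vector about the tool's x, y, z in a scale on which 1.0 is 180 degrees. A call has 1 to 8 rows; each row is the pose to reach, as a shift and turn from the pose commanded when the call began, along the tool's axes at that moment; what a row does not reach only later rows make up. A row lasts 1/12 s, in which the tool goes at most 41.7 mm and 7.16 degrees, less where a joint would pass 70% of its speed; a pose out of reach is approached as far as the arm can. Shift and turn numbers lie between -1 and 1, and a call with a number outside is refused. A call with a gripper value outside its range is refused whole. "fingers" is the opening, from 0 (shut) to 1 (fully open), set as the call begins (left out, the last holds). The fingers move at their own pace and stop on an object; the grip force is fixed at half the most. Time passes only in rows, so rows that repeat a pose let the fingers close. It gives the time, the measured TCP pose, the force, the opening and the grip force at its end, in the units of the state.
- ctrl.get_obs(): the state, without advancing time (a new reading comes with each control period).
- ctrl.snapshot(name): name is "scene" or "top" or "wrist"; returns a dict with "img" (400x640x3 uint8, red, green, blue), "K" (3x3 intrinsics, pixels), "k1" (the pictures are not rectified: a ray, as slopes to the right and down, at radius r is drawn at 1 + k1 r^2 times it, then the intrinsics apply), "pose" (4x4, takes a point from camera to world coordinates). Camera axes: x right, y down, z forward; pixel columns grow to the right and rows downward; lengths in m; the calibration is good to about 2 mm. A picture is of the moment at which its call begins. There is no depth.
- ctrl.close_job(): hands the job in; it is judged then, once.
The state is a dict: "clock": time; "joint_pos": joint angles; "qvel": joint speeds; "tau": joint torques, N m; "tool_pos": TCP position; "orientation": TCP orientation; "force": force on the tool from outside, world axes, zero at the start; "moment": the same for the moment, N m; "opening": finger opening in m; "gripper_force": force on a finger pad.
Only numpy, scipy, OpenCV 4.12 (cv2) and the standard library are available. Lean on these libraries where they do the work, as an engineer would, in place of code of your own. Each camera call takes 0.05 s, during which the arm holds its last target. There are 200 camera calls.

TASK

Clear away after the glue-up: lay the thick pipe in the V rest with the wide notches and the thin dowel in the V rest with the narrow notches, each lying across both notches and sticking out about evenly at the two ends. Put both wooden clamping blocks side by side or end to end in the long tray, flat on its floor with their broad faces up and down, and the clamp jaw in the square tray, on its flat underside as it lies now. Set every piece down rather than dropping it, in any order, and leave all of them released and still.

Things in the scene. Friction and masses are not known exactly. Their poses are not given: they have to be found in the camera images.
- pipe: Short length of steel pipe, outside diameter 34 mm, length 140 mm, 0.22 to 0.39 kg, lying on the bench; it can roll. The thicker of the two round bars. Origin at its centre, x along its axis.
- dowel: Pale wooden dowel, diameter 22 mm, length 140 mm, 45 to 80 g, lying on the bench; it can roll. The thinner of the two round bars. Origin at its centre, x along its axis.
- caul1: Small dark hardwood clamping block with a thin cork facing on top, 60 (x) x 36 (y) x 24 (z) mm, about 60 g, lying flat with the cork up. Origin at its centre; z up. Both blocks are alike.
- caul2: Small dark hardwood clamping block with a thin cork facing on top, 60 (x) x 36 (y) x 24 (z) mm, about 60 g, lying flat with the cork up. Origin at its centre; z up. Both blocks are alike.
- jaw: Red cast-iron pipe-clamp jaw, 100 mm long (x), 0.26 to 0.46 kg, on its flat underside: a bar 26 mm wide and high, with a jaw plate at its +x end (x = 38 to 50 mm) and a round cross-boss (x = -51 to -7 mm), both 46 mm wide (y) and 44 mm high. Grip across the bare bar between them, 15 mm to +x of the origin. Origin: middle of the bar's underside, z up.
- wide_stand: Plywood rest fixed to the bench: base 120 x 64 x 8 mm with two open-topped 90-degree V notches in line (each 20 mm thick, at x = +45 and -45 mm, 70 mm clear between them). V mouth 44 mm wide, V bottom 12 mm and top 34 mm above the bench. Origin: centre of the underside; x along the groove, z up. The larger V rest; the 34 mm pipe lying in it has its axis 36 mm above the bench.
- narrow_stand: Plywood rest fixed to the bench: base 120 x 46 x 8 mm with two open-topped 90-degree V notches in line (each 20 mm thick, at x = +45 and -45 mm, 70 mm clear between them). V mouth 28 mm wide, V bottom 18 mm and top 32 mm above the bench. Origin: centre of the underside; x along the groove, z up. The smaller V rest; the 22 mm dowel lying in it has its axis 33.6 mm above the bench.
- long_tray: Long grey open tray fixed to the bench, 100 (x) x 180 (y) mm outside, 25 mm high, walls and floor 5 mm thick. Origin: centre of its underside, on the bench; z up.
- square_tray: Square grey open tray fixed to the bench, 140 x 140 mm outside, 25 mm high, walls and floor 5 mm thick. Origin: centre of its underside, on the bench; z up.

How it is judged:
By the outcome, as a careful person would: the job done as asked, in the order asked, and still so for the second after the job is handed in, with the robot touching nothing.
It also fails if it takes over 128 s, if anything falls off the work surface, if the arm or the gripper's body presses on something with over 40 N, if the wrist force passes 120 N, or if a joint passes its speed limit or range.

## Working session

There is one attempt and no reset: what is moved stays moved. The work goes in short steps, Python scripts to look and compute and a tool call to move; the robot and the scene stay as the last step left them, time stands still between calls to the robot, and variables do not carry over. Pictures are saved under pics/ and viewed, at most 14 in all, crops included, and the job is handed in when it is done.

Besides the shell and the picture viewer there is one more tool, called after "Request:" in YAML: its name, and indented under it one key for each argument. send_rows: Moves the arm, as the interface text tells. Its arguments: {"type":"object","properties":{"plan":{"type":"array","items":{"type":"array","items":{"type":"array","items":{"type":"number"}}}},"fingers":{"type":"number"}},"required":["plan"]}

```bash
mkdir -p pics
python3 - <<'E'
from plant import ctrl
import cv2
o=ctrl.get_obs(); print(o)
for n in("scene","top"):
    s=ctrl.snapshot(n); cv2.imwrite(f"pics/{n}0.png",s["img"][:,:,::-1]); print(n,s["K"],s["k1"],s["pose"])
E
```

```text
{'clock': 0.0, 'joint_pos': array([-5.03559934e+01,  2.05907163e+01,  6.34361623e-01, -1.85334053e-02,
       -7.01376146e+01, -1.65063119e+01]), 'qvel': array([ 0.05190697, -0.03139639, -0.0336094 , -0.02901714, -0.1187381 ,
       -0.02869634]), 'tau': array([ 6.16699726e-04, -5.82724428e+01,  2.93059319e+01,  6.99745819e+00,
        7.07093335e-03, -1.25412780e-04]), 'tool_pos': array([ 0.26500127, -0.62027036,  0.22564028]), 'orientation': array([ 1.79904953e+02, -9.99627803e-03, -1.56868608e+02]), 'force': array([ 0.49097722, -0.29548567, -0.53123157]), 'moment': array([-0.01088151, -0.01605471, -0.06065891]), 'gripper_force': 0.0, 'opening': 0.08784160025389924}
scene [[437.84571307   0.         318.14853062]
 [  0.         437.84571307 194.832651  ]
 [  0.           0.           1.        ]] -0.0029011775318903833 [[-0.22778808  0.52925375 -0.81731454  1.55028846]
 [ 0.97336181  0.14623733 -0.17658265  0.2200213 ]
 [ 0.02606487 -0.83576618 -0.54846651  0.74624365]
 [ 0.          0.          0.          1.        ]]
top [[463.7742398    0.         313.07888727]
 [  0.         463.7742398  203.58807385]
 [  0.           0.           1.        ]] 0.028557746754106123 [[ 0.01937684 -0.99300116  0.1165042   0.37037272]
 [-0.99975529 -0.02048756 -0.00834365 -0.00615366]
 [ 0.01067214 -0.11631402 -0.99315515  1.19730214]
 [ 0.          0.          0.          1.        ]]
```

View pics/top0.png

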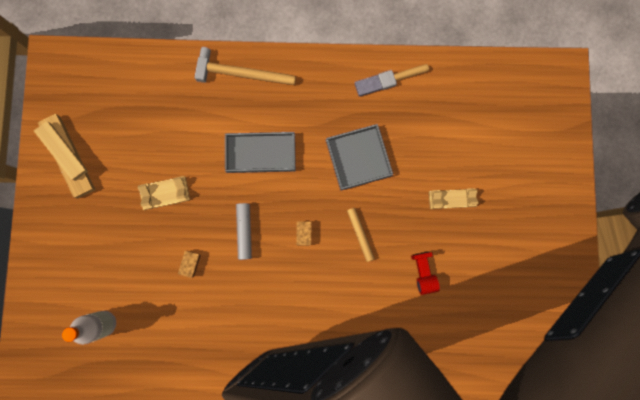

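View pics/scene0.png

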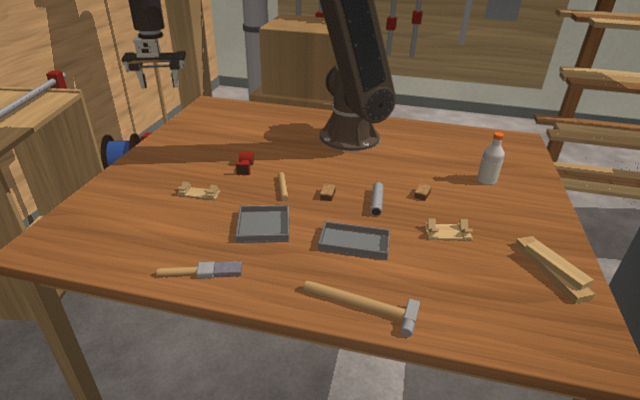

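The top view shows the pipe at (244,231), dowel (361,234), cauls (304,233) and (189,264), jaw (426,272), wide stand (164,193), narrow stand (454,199), long tray (261,152) and square tray (360,157). The hammer, brush, wood offcuts and bottle are distractors.

```bash
cat > h.py <<'E'
import numpy as np, cv2
from plant import ctrl
def ray(s,uv):
    uv=np.atleast_2d(np.float64(uv)); K=s["K"]
    d=(uv-[K[0,2],K[1,2]])/[K[0,0],K[1,1]]; u=d.copy()
    for _ in range(20): u=d/(1+s["k1"]*(u**2).sum(1,keepdims=True))
    return np.c_[u,np.ones(len(u))]@s["pose"][:3,:3].T, s["pose"][:3,3]
def p2w(s,uv,z):
    r,c=ray(s,uv); return (c+r*((z-c[2])/r[:,2:]))[:,:2]
def w2p(s,P):
    P=np.atleast_2d(np.float64(P)); q=(P-s["pose"][:3,3])@s["pose"][:3,:3]
    u=q[:,:2]/q[:,2:]; u=u*(1+s["k1"]*(u**2).sum(1,keepdims=True))
    return u*[s["K"][0,0],s["K"][1,1]]+[s["K"][0,2],s["K"][1,2]]
def ortho(s,x0,x1,y0,y1,z,res):
    "map-like view at plane z: column = y falling, row = x falling (res m/px)"
    X,Y=np.meshgrid(np.arange(x1,x0,-res),np.arange(y1,y0,-res),indexing="ij")
    m=w2p(s,np.c_[X.ravel(),Y.ravel(),np.full(X.size,z)]).astype(np.float32).reshape(*X.shape,2)
    return cv2.remap(s["img"][:,:,::-1].copy(),m[...,0],m[...,1],cv2.INTER_CUBIC)
E
python3 - <<'E'
from h import *
s=ctrl.snapshot("top")
for n,uv,z in [("pipe",(244,231),.017),("dowel",(361,234),.011),("caulA",(304,233),.024),("caulB",(189,264),.024),("jaw",(426,272),.03),("wide",(164,193),.03),("narrow",(454,199),.03),("long",(261,152),.025),("sq",(360,157),.025)]:
    p=p2w(s,uv,z)[0]; print(n,p.round(3),np.hypot(*p).round(3))
im=ortho(s,.28,.80,-.42,.42,.025,.00106)
cv2.imwrite("pics/ortho.png",im); print(im.shape)
E
```

```text
pipe [0.435 0.158] 0.463
dowel [ 0.434 -0.14 ] 0.456
caulA [0.433 0.005] 0.433
caulB [0.35  0.291] 0.455
jaw [ 0.341 -0.301] 0.455
wide [0.526 0.361] 0.638
narrow [ 0.526 -0.373] 0.645
long [0.639 0.121] 0.65
sq [ 0.631 -0.135] 0.645
(491, 793, 3)
```

View pics/ortho.png

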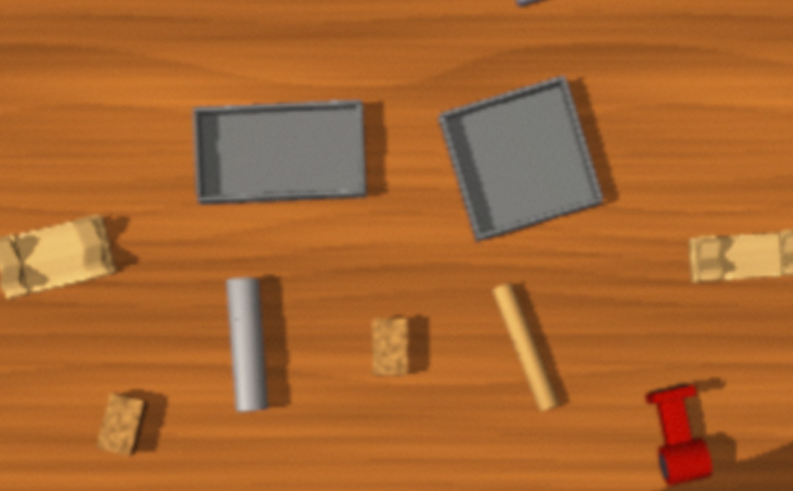

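The rectified view is clear. I read the trays as long ≈(0.639,0.123) yaw 2.4° and square ≈(0.632,-0.133) yaw 16.6°, with the jaw at about (0.35,-0.30) yaw 11°. I'll move above the jaw next and refine there with the wrist camera.

```bash
cat >> h.py <<'E'
import json,os
def cmd(): return json.load(open("cmd.json")) if os.path.exists("cmd.json") else [.265,-.621,.227,-156.868]
def plan(targets, save=True):
    "targets (x,y,z,yaw): print per target the shift cm and turn about tool z, and the rows it needs at full pace"
    c=np.array(cmd())
    for t in targets:
        t=np.array(t,float); a=np.radians(c[3]); d=(t[:3]-c[:3])*100
        s=np.round([d[0]*np.cos(a)+d[1]*np.sin(a), d[0]*np.sin(a)-d[1]*np.cos(a), -d[2]],2)
        w=round(-(((t[3]-c[3])+180)%360-180),1)
        n=max(np.linalg.norm(s)/4.17,abs(w)/7.16)
        print("shift",s.tolist(),"turn",w,"rows>=",round(n,1))
        c[0]+=(s[0]*np.cos(a)+s[1]*np.sin(a))/100; c[1]+=(s[0]*np.sin(a)-s[1]*np.cos(a))/100; c[2]-=s[2]/100; c[3]-=w
    if save: json.dump(c.tolist(),open("cmd.json","w"))
E
python3 - <<'E'
from h import *
s=ctrl.snapshot("wrist"); o=ctrl.get_obs()
from scipy.spatial.transform import Rotation as R
T=np.eye(4);T[:3,:3]=R.from_euler("xyz",o["orientation"],degrees=True).as_matrix();T[:3,3]=o["tool_pos"]
print((np.linalg.inv(T)@s["pose"]).round(4),s["K"][0,0],s["k1"])
plan([(.35,-.30,.2,-169)])
E
```

```text
[[ 5.000e-04 -9.532e-01 -3.024e-01  8.300e-02]
 [ 1.000e+00  8.000e-04 -9.000e-04  1.000e-04]
 [ 1.100e-03 -3.024e-01  9.532e-01 -1.596e-01]
 [ 0.000e+00  0.000e+00  0.000e+00  1.000e+00]] 304.4982964147227 -0.005188605432607856
shift [-20.43, 26.18, 2.7] turn 12.1 rows>= 8.0
```

The rows are not in the units I measure in: shifts go in shares of 0.5 m and turns go in shares of 180 degrees. I convert before sending: 26.18 cm / 50 = 0.5236, -20.43 cm / 50 = -0.4086, 12.1 degrees / 180 = 0.0672.

Request:
send_rows:
  plan:
    - [[-0.02,0.026,0.004,0,0,0.0056],[-0.06,0.08,0.01,0,0,0.0111],[-0.12,0.16,0.02,0,0,0.0222],[-0.18,0.24,0.03,0,0,0.0333],[-0.24,0.32,0.04,0,0,0.0444],[-0.3,0.392,0.048,0,0,0.0556],[-0.36,0.46,0.052,0,0,0.0667],[-0.4086,0.5236,0.054,0,0,0.0672]]

```text
clock: 0.87
tool_pos: [0.3412, -0.3297, 0.2007]
orientation: [180.0, 0.0, -169.1]
force: [1.1, 0.1, -0.1]
opening: 0.0877
gripper_force: 0.0
```

Request:
send_rows:
  plan:
    - [[0,0,0,0,0,0],[0,0,0,0,0,0],[0,0,0,0,0,0]]

```text
clock: 1.12
tool_pos: [0.3417, -0.3314, 0.2013]
orientation: [-180.0, 0.0, -168.9]
force: [0.1, -0.6, 0.7]
opening: 0.0882
gripper_force: 0.0
```

Run:
```python
from h import *
o=ctrl.get_obs(); print(o["tool_pos"],o["orientation"],cmd(),o["clock"],o["force"])
s=ctrl.snapshot("wrist")
# raw left half; ortho right at z=.026 for bar
im=ortho(s,.26,.46,-.40,-.22,.026,.0005)
cv2.imwrite("pics/jaw.png",im)
```

```text
[ 0.34169369 -0.3314088   0.20130633] [-1.79971698e+02  2.79699828e-02 -1.68867160e+02] [0.35002640152643544, -0.299988721314242, 0.2, -168.968] 1.1167 [ 0.05654203 -0.64444085  0.67086824]
```

View pics/jaw.png

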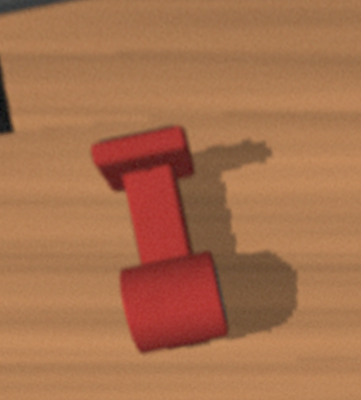

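The last row's shortfall is not made up, so from here I end each move with spare rows. The jaw picture shows the bar's centreline running from (149,175) to (164,255), with the plate's back face meeting the bar at about (148,168). That puts the grip point at (0.3535,-0.298) and yaw 10.6°, and the visible bar length of 44 mm agrees with the 45 mm given.

```bash
cat >> h.py <<'E'
def sync():
    o=ctrl.get_obs(); c=np.array(cmd()); m=np.r_[o["tool_pos"],o["orientation"][2]]
    d=m-c; d[3]=(d[3]+180)%360-180
    print("t",round(o["clock"],2),"meas-cmd mm/deg",(d*[1e3,1e3,1e3,1]).round(1),"open",round(o["opening"],4),"F",o["force"].round(1))
    if np.abs(d[:3]).max()>.004 or abs(d[3])>1: json.dump(m.tolist(),open("cmd.json","w")); print("cmd reset")
E
python3 - <<'E'
from h import *
sync(); plan([(.3535,-.2983,.08,-169.4),(.3535,-.2983,.006,-169.4),(.3535,-.2983,.10,-169.4),(.646,-.1285,.10,-163.4),(.646,-.1285,.0115,-163.4)])
E
```

```text
t 1.17 meas-cmd mm/deg [ -8.7 -32.    1.1   0. ] open 0.0877 F [ 0.  -0.3  0.2]
cmd reset
shift [-1.84, 3.07, 12.11] turn 0.4 rows>= 3.0
shift [0.0, 0.0, 7.4] turn 0.0 rows>= 1.8
shift [0.0, 0.0, -9.4] turn 0.0 rows>= 2.3
shift [-31.88, 11.29, 0.0] turn -6.0 rows>= 8.1
shift [0.0, 0.0, 8.85] turn 0.0 rows>= 2.1
```

Scaled: 12.11 cm / 50 = 0.2422, 3.07 cm / 50 = 0.0614, 0.4 degrees / 180 = 0.0022.

Request:
send_rows:
  plan:
    - [[-0.012,0.02,0.08,0,0,0.0022],[-0.024,0.04,0.16,0,0,0.0022],[-0.032,0.054,0.22,0,0,0.0022],[-0.0368,0.0614,0.2422,0,0,0.0022],[-0.0368,0.0614,0.2422,0,0,0.0022],[-0.0368,0.0614,0.2422,0,0,0.0022]]

```text
clock: 1.67
tool_pos: [0.353, -0.2989, 0.0795]
orientation: [180.0, -0.1, -169.4]
force: [0.3, -0.2, 0.8]
opening: 0.0871
gripper_force: 0.0
```

Scaled: 7.4 cm / 50 = 0.148, 7 cm / 50 = 0.14.

Request:
send_rows:
  plan:
    - [[0,0,0.03,0,0,0],[0,0,0.06,0,0,0],[0,0,0.09,0,0,0],[0,0,0.12,0,0,0],[0,0,0.14,0,0,0],[0,0,0.148,0,0,0],[0,0,0.148,0,0,0],[0,0,0.148,0,0,0]]

```text
clock: 2.33
tool_pos: [0.3541, -0.2987, 0.0068]
orientation: [-180.0, 0.1, -169.4]
force: [0.5, 0.5, 0.3]
opening: 0.0872
gripper_force: 0.0
```

Request:
send_rows:
  plan:
    - [[0,0,0,0,0,0],[0,0,0,0,0,0],[0,0,0,0,0,0],[0,0,0,0,0,0],[0,0,0,0,0,0],[0,0,0,0,0,0],[0,0,0,0,0,0],[0,0,0,0,0,0]]
  fingers: 0

```text
clock: 3.0
tool_pos: [0.3535, -0.2978, 0.0059]
orientation: [180.0, -0.0, -169.4]
force: [-0.2, -0.4, 0.2]
opening: 0.0398
gripper_force: 0.0
```

Request:
send_rows:
  plan:
    - [[0,0,0,0,0,0],[0,0,0,0,0,0],[0,0,0,0,0,0],[0,0,0,0,0,0]]

```text
clock: 3.33
tool_pos: [0.3534, -0.2979, 0.0058]
orientation: [180.0, -0.0, -169.4]
force: [-0.1, 0.4, -0.2]
opening: 0.0262
gripper_force: 29.9
```

Scaled: -9.4 cm / 50 = -0.188, -9.2 cm / 50 = -0.184.

Request:
send_rows:
  plan:
    - [[0,0,-0.02,0,0,0],[0,0,-0.05,0,0,0],[0,0,-0.09,0,0,0],[0,0,-0.13,0,0,0],[0,0,-0.166,0,0,0],[0,0,-0.184,0,0,0],[0,0,-0.188,0,0,0],[0,0,-0.188,0,0,0]]

```text
clock: 4.0
tool_pos: [0.3535, -0.2978, 0.0998]
orientation: [-180.0, 0.0, -169.4]
force: [-0.0, 0.0, -2.5]
opening: 0.0254
gripper_force: 29.9
```

Scaled: -17 cm / 50 = -0.34, -2.5 cm / 50 = -0.05.

Request:
send_rows:
  plan:
    - [[-0.016,0.006,0,0,0,0],[-0.05,0.018,0,0,0,0],[-0.1,0.036,0,0,0,0],[-0.15,0.054,0,0,0,0],[-0.2,0.07,0,0,0,0],[-0.25,0.088,0,0,0,0],[-0.3,0.106,0,0,0,0],[-0.34,0.12,0,0,0,0]]

```text
clock: 4.67
tool_pos: [0.5106, -0.2061, 0.0981]
orientation: [180.0, -0.1, -169.3]
force: [0.5, -0.4, -2.9]
opening: 0.0257
gripper_force: 29.9
```

Scaled: -14.88 cm / 50 = -0.2976, -14.2 cm / 50 = -0.284, -6 degrees / 180 = -0.0333.

Request:
send_rows:
  plan:
    - [[-0.05,0.018,0,0,0,-0.0056],[-0.1,0.036,0,0,0,-0.0111],[-0.15,0.054,0,0,0,-0.0167],[-0.2,0.07,0,0,0,-0.0222],[-0.25,0.088,0,0,0,-0.0278],[-0.284,0.102,0,0,0,-0.0333],[-0.2976,0.1058,0,0,0,-0.0333],[-0.2976,0.1058,0,0,0,-0.0333]]

```text
clock: 5.33
tool_pos: [0.6465, -0.1268, 0.0974]
orientation: [180.0, -0.2, -163.3]
force: [-0.4, -0.6, -3.3]
opening: 0.0259
gripper_force: 29.9
```

Run:
```python
from h import *
json.dump([.646,-.1285,.10,-163.4],open("cmd.json","w")); sync()
s=ctrl.snapshot("wrist"); im=ortho(s,.52,.74,-.24,-.02,.025,.0005)
w=s["img"][:,:,::-1]; cv2.imwrite("pics/sq.png",np.hstack([im[:400],cv2.resize(w,(400,250))[:250] if 0 else cv2.copyMakeBorder(cv2.resize(w,(360,225)),0,175,0,0,cv2.BORDER_CONSTANT)]))
```

```text
t 5.33 meas-cmd mm/deg [ 0.5  1.7 -2.6  0.1] open 0.0259 F [-0.4 -0.6 -3.3]
```

View pics/sq.png

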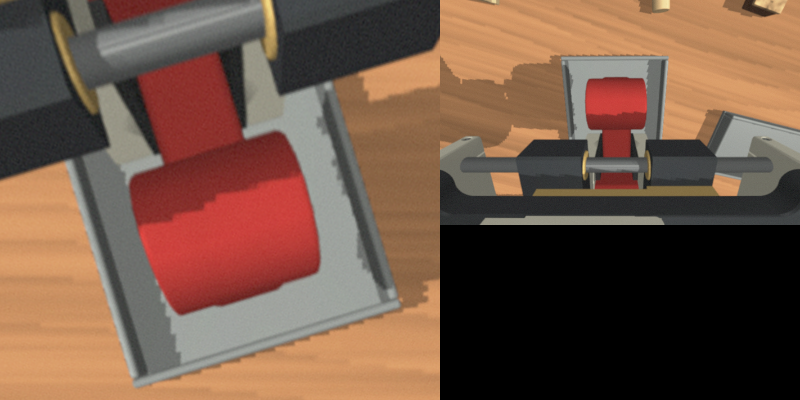

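Scaled: 8.4 cm / 50 = 0.168, 8 cm / 50 = 0.16.

Request:
send_rows:
  plan:
    - [[0,0,0.02,0,0,0],[0,0,0.05,0,0,0],[0,0,0.084,0,0,0],[0,0,0.118,0,0,0],[0,0,0.144,0,0,0],[0,0,0.16,0,0,0],[0,0,0.168,0,0,0],[0,0,0.168,0,0,0]]

```text
clock: 6.05
tool_pos: [0.6448, -0.1285, 0.0148]
orientation: [180.0, -0.1, -163.4]
force: [0.3, 0.1, -3.3]
opening: 0.0259
gripper_force: 29.9
```

Scaled: 0.25 cm / 50 = 0.005, 0.2 cm / 50 = 0.004.

Request:
send_rows:
  plan:
    - [[0,0,0.001,0,0,0],[0,0,0.002,0,0,0],[0,0,0.003,0,0,0],[0,0,0.004,0,0,0],[0,0,0.005,0,0,0],[0,0,0.005,0,0,0]]

```text
clock: 6.55
tool_pos: [0.646, -0.128, 0.0136]
orientation: [-180.0, 0.0, -163.4]
force: [-0.1, 0.5, -2.4]
opening: 0.0257
gripper_force: 29.9
```

Scaled: 0.28 cm / 50 = 0.0056, 0.22 cm / 50 = 0.0044.

Request:
send_rows:
  plan:
    - [[0,0,0.0016,0,0,0],[0,0,0.003,0,0,0],[0,0,0.0044,0,0,0],[0,0,0.0056,0,0,0],[0,0,0.0056,0,0,0],[0,0,0.0056,0,0,0]]

```text
clock: 7.05
tool_pos: [0.646, -0.1281, 0.0109]
orientation: [-180.0, 0.0, -163.4]
force: [-2.0, 0.8, 2.3]
opening: 0.0261
gripper_force: 29.9
```

Contact shows as +2.3 N, so I release the jaw and go on to the dowel.

Request:
send_rows:
  plan:
    - [[0,0,0,0,0,0],[0,0,0,0,0,0],[0,0,0,0,0,0],[0,0,0,0,0,0],[0,0,0,0,0,0],[0,0,0,0,0,0]]
  fingers: 0.55

```text
clock: 7.55
tool_pos: [0.646, -0.1281, 0.0105]
orientation: [-180.0, 0.0, -163.4]
force: [-0.3, -0.8, -0.5]
opening: 0.0481
gripper_force: 0.0
```

Scaled: -13.93 cm / 50 = -0.2786, -13 cm / 50 = -0.26.

Request:
send_rows:
  plan:
    - [[0,0,-0.01,0,0,0],[0,0,-0.03,0,0,0],[0,0,-0.08,0,0,0],[0,0,-0.14,0,0,0],[0,0,-0.2,0,0,0],[0,0,-0.26,0,0,0],[0,0,-0.2786,0,0,0],[0,0,-0.2786,0,0,0]]

```text
clock: 8.22
tool_pos: [0.6481, -0.1282, 0.1549]
orientation: [-179.9, 0.4, -163.3]
force: [0.2, -0.0, -0.2]
opening: 0.0482
gripper_force: 0.0
```

Run:
```python
from h import *
json.dump([.646,-.1285,.15,-163.4],open("cmd.json","w")); sync()
plan([(.436,-.14,.14,-159)])
```

```text
t 8.22 meas-cmd mm/deg [2.1 0.3 4.9 0.1] open 0.0482 F [ 0.2 -0.  -0.2]
cmd reset
shift [20.66, 4.95, 1.49] turn -4.3 rows>= 5.1
```

Scaled: 20.66 cm / 50 = 0.4132, 4.95 cm / 50 = 0.099, -4.3 degrees / 180 = -0.0239.

Request:
send_rows:
  plan:
    - [[0.04,0.01,0.004,0,0,-0.0056],[0.12,0.03,0.01,0,0,-0.0111],[0.2,0.048,0.016,0,0,-0.0167],[0.28,0.068,0.02,0,0,-0.0239],[0.36,0.086,0.02,0,0,-0.0239],[0.4,0.096,0.02,0,0,-0.0239],[0.4132,0.099,0.02,0,0,-0.0239],[0.4132,0.099,0.02,0,0,-0.0239]]
  fingers: 1

```text
clock: 8.88
tool_pos: [0.4322, -0.1399, 0.1402]
orientation: [180.0, 0.0, -159.1]
force: [0.6, -0.7, 0.5]
opening: 0.0871
gripper_force: 0.0
```

Request:
send_rows:
  plan:
    - [[0,0,0,0,0,0],[0,0,0,0,0,0],[0,0,0,0,0,0]]

```text
clock: 9.13
tool_pos: [0.4349, -0.1397, 0.1396]
orientation: [-180.0, -0.0, -159.1]
force: [-0.5, -0.5, 0.6]
opening: 0.0878
gripper_force: 0.0
```

Run:
```python
from h import *
sync()
s=ctrl.snapshot("wrist"); im=ortho(s,.30,.54,-.24,.04,.011,.0006)
cv2.imwrite("pics/dow.png",im);print(im.shape)
t=ctrl.snapshot("top"); im=ortho(t,.44,.60,-.46,-.28,.032,.0005)
cv2.imwrite("pics/nar.png",im);
```

```text
t 9.13 meas-cmd mm/deg [-1.   0.3 -0.4 -0. ] open 0.0878 F [-0.5 -0.5  0.6]
(401, 467, 3)
```

View pics/dow.png

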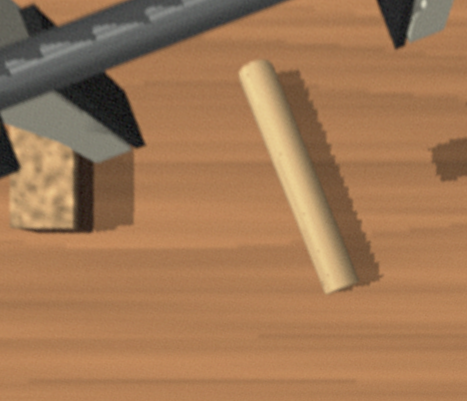

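View pics/nar.png

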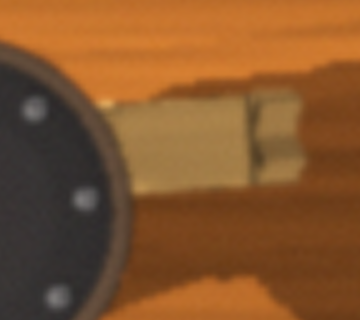

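The dowel runs from (257,68) to (340,286), 233 px, which is exactly 140 mm. Its centre is (0.434,-0.139) with yaw 20.8°. The arm hides part of the narrow stand in the second picture, so I grip the dowel now and measure both stands from the first top image.

Run:
```python
from h import *
json.dump([.4345,-.1397,.1397,-159.1],open("cmd.json","w"))
plan([(.4338,-.1391,.05,-159.2),(.4338,-.1391,.003,-159.2),(.4338,-.1391,.10,-159.2)])
s=ctrl.snapshot("top"); s["img"]=cv2.imread("pics/top0.png")[:,:,::-1].copy()
a=ortho(s,.46,.60,-.46,-.28,.033,.0005); b=ortho(s,.46,.60,.27,.45,.034,.0005)
cv2.imwrite("pics/stands.png",np.hstack([b,a])); print(a.shape)
```

```text
shift [0.04, 0.08, 8.97] turn 0.1 rows>= 2.2
shift [0.0, 0.0, 4.7] turn -0.0 rows>= 1.1
shift [0.0, 0.0, -9.7] turn -0.0 rows>= 2.3
(280, 360, 3)
```

View pics/stands.png

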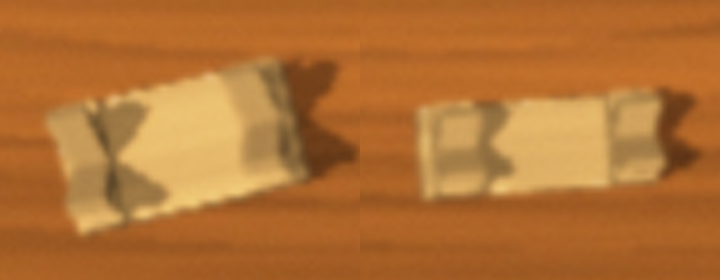

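The wide stand's outer left corners are at (46,113) and (80,235) and its right base corners at (283,57) and (308,178). With height correction that gives centre (0.528,0.366) and axis yaw -74°, and the length agrees at 114 of 115 mm. For the narrow stand I get centre (0.529,-0.376) and axis yaw -87.4°, with length 120 mm matching.

Scaled: 13.6 cm / 50 = 0.272, 13.4 cm / 50 = 0.268.

Request:
send_rows:
  plan:
    - [[0,0,0.04,0,0,0],[0,0,0.1,0,0,0],[0.0008,0.0016,0.16,0,0,0],[0.0008,0.0016,0.21,0,0,0],[0.0008,0.0016,0.25,0,0,0],[0.0008,0.0016,0.268,0,0,0],[0.0008,0.0016,0.272,0,0,0],[0.0008,0.0016,0.272,0,0,0]]

```text
clock: 9.95
tool_pos: [0.433, -0.1393, 0.0031]
orientation: [180.0, -0.1, -159.1]
force: [-0.4, -0.7, 0.5]
opening: 0.0874
gripper_force: 0.0
```

Request:
send_rows:
  plan:
    - [[0,0,0,0,0,0],[0,0,0,0,0,0],[0,0,0,0,0,0],[0,0,0,0,0,0],[0,0,0,0,0,0],[0,0,0,0,0,0],[0,0,0,0,0,0],[0,0,0,0,0,0]]
  fingers: 0

```text
clock: 10.62
tool_pos: [0.4332, -0.1392, 0.004]
orientation: [-180.0, 0.0, -159.1]
force: [0.4, -0.5, -0.0]
opening: 0.0398
gripper_force: 0.0
```

Request:
send_rows:
  plan:
    - [[0,0,0,0,0,0],[0,0,0,0,0,0],[0,0,0,0,0,0],[0,0,0,0,0,0],[0,0,0,0,0,0]]

```text
clock: 11.03
tool_pos: [0.4331, -0.1392, 0.0038]
orientation: [180.0, -0.0, -159.1]
force: [-0.4, 0.6, -0.4]
opening: 0.021
gripper_force: 30.0
```

Run:
```python
from h import *
json.dump([.4338,-.1391,.0037,-159.2],open("cmd.json","w")); sync()
plan([(.4338,-.1391,.12,-159.2),(.53,-.376,.12,-120),(.53,-.376,.12,-87.4),(.53,-.376,.026,-87.4)])
```

```text
t 11.03 meas-cmd mm/deg [-0.7 -0.1  0.1  0.1] open 0.021 F [-0.4  0.6 -0.4]
shift [-0.0, 0.0, -11.63] turn -0.0 rows>= 2.8
shift [-0.58, -25.56, 0.0] turn -39.2 rows>= 6.1
shift [0.0, -0.0, 0.0] turn -32.6 rows>= 4.6
shift [0.0, -0.0, 9.4] turn 0.0 rows>= 2.3
```

Scaled: -11.63 cm / 50 = -0.2326, -11.3 cm / 50 = -0.226.

Request:
send_rows:
  plan:
    - [[0,0,-0.02,0,0,0],[0,0,-0.06,0,0,0],[0,0,-0.1,0,0,0],[0,0,-0.15,0,0,0],[0,0,-0.2,0,0,0],[0,0,-0.226,0,0,0],[0,0,-0.2326,0,0,0],[0,0,-0.2326,0,0,0]]

```text
clock: 11.7
tool_pos: [0.4336, -0.1391, 0.1209]
orientation: [-180.0, 0.1, -159.1]
force: [-0.5, -0.7, -1.6]
opening: 0.0213
gripper_force: 30.0
```

Scaled: -25.56 cm / 50 = -0.5112, -24 cm / 50 = -0.48, -39.2 degrees / 180 = -0.2178.

Request:
send_rows:
  plan:
    - [[0,-0.02,0,0,0,-0.0167],[0,-0.08,0,0,0,-0.05],[-0.004,-0.16,0,0,0,-0.0833],[-0.006,-0.24,0,0,0,-0.1167],[-0.008,-0.32,0,0,0,-0.15],[-0.01,-0.4,0,0,0,-0.1833],[-0.0116,-0.48,0,0,0,-0.2178],[-0.0116,-0.5112,0,0,0,-0.2178]]

```text
clock: 12.37
tool_pos: [0.5303, -0.3798, 0.1171]
orientation: [179.9, -0.1, -119.5]
force: [0.9, 0.2, 0.0]
opening: 0.0212
gripper_force: 30.0
```

Scaled: -32.6 degrees / 180 = -0.1811.

Request:
send_rows:
  plan:
    - [[0,0,0,0,0,-0.0222],[0,0,0,0,0,-0.0556],[0,0,0,0,0,-0.0889],[0,0,0,0,0,-0.1222],[0,0,0,0,0,-0.1556],[0,0,0,0,0,-0.1811],[0,0,0,0,0,-0.1811],[0,0,0,0,0,-0.1811]]

```text
clock: 13.03
tool_pos: [0.5292, -0.3755, 0.1183]
orientation: [179.9, 0.1, -87.4]
force: [-0.3, 0.4, -0.1]
opening: 0.0211
gripper_force: 30.0
```

Run:
```python
from h import *
sync(); o=ctrl.get_obs();print(o["tool_pos"],o["orientation"])
json.dump([.53,-.376,.12,-87.4],open("cmd.json","w"))
s=ctrl.snapshot("wrist"); im=ortho(s,.46,.60,-.46,-.30,.032,.0004)
w=cv2.resize(s["img"][:,:,::-1],(400,250))
cv2.imwrite("pics/narw.png",np.hstack([im,cv2.copyMakeBorder(w,0,im.shape[0]-250,0,0,cv2.BORDER_CONSTANT)])); print(im.shape)
```

```text
t 13.03 meas-cmd mm/deg [-0.8  0.5 92.3 -0. ] open 0.0211 F [-0.3  0.4 -0.1]
cmd reset
[ 0.52923269 -0.37548065  0.11833929] [ 1.79865802e+02  6.90137070e-02 -8.74254025e+01]
(350, 401, 3)
```

View pics/narw.png

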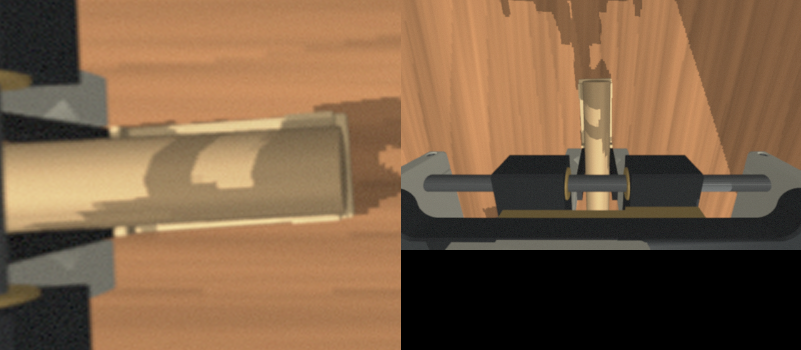

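The view shows the narrow stand's base edges at a slope of 4°, with its end centre at (348,165). That gives centre (0.530,-0.377) and yaw -86°, so I correct by 1.4° and lower the dowel.

Scaled: 8.6 cm / 50 = 0.172, 8.2 cm / 50 = 0.164, -1.4 degrees / 180 = -0.0078.

Request:
send_rows:
  plan:
    - [[0,0,0.02,0,0,-0.0028],[0.002,0,0.05,0,0,-0.0056],[0.002,0,0.084,0,0,-0.0078],[0.002,0,0.118,0,0,-0.0078],[0.002,0,0.144,0,0,-0.0078],[0.002,0,0.164,0,0,-0.0078],[0.002,0,0.172,0,0,-0.0078],[0.002,0,0.172,0,0,-0.0078]]

```text
clock: 13.75
tool_pos: [0.5292, -0.3766, 0.0327]
orientation: [179.9, 0.1, -85.9]
force: [-0.6, 0.3, -0.1]
opening: 0.0212
gripper_force: 30.0
```

Scaled: 0.6 cm / 50 = 0.012, 0.55 cm / 50 = 0.011.

Request:
send_rows:
  plan:
    - [[0,0,0.002,0,0,0],[0,0,0.004,0,0,0],[0,0,0.006,0,0,0],[0,0,0.008,0,0,0],[0,0,0.01,0,0,0],[0,0,0.011,0,0,0],[0,0,0.012,0,0,0],[0,0,0.012,0,0,0]]

```text
clock: 14.42
tool_pos: [0.5299, -0.3768, 0.0281]
orientation: [180.0, 0.0, -85.9]
force: [0.2, 0.1, -0.1]
opening: 0.0212
gripper_force: 30.0
```

Scaled: 0.15 cm / 50 = 0.003, 0.1 cm / 50 = 0.002.

Request:
send_rows:
  plan:
    - [[0,0,0.001,0,0,0],[0,0,0.002,0,0,0],[0,0,0.003,0,0,0],[0,0,0.003,0,0,0],[0,0,0.003,0,0,0]]

```text
clock: 14.83
tool_pos: [0.5302, -0.3769, 0.0269]
orientation: [-180.0, -0.0, -85.9]
force: [0.4, -0.0, 0.9]
opening: 0.0214
gripper_force: 30.0
```

Scaled: 0.1 cm / 50 = 0.002, 0.06 cm / 50 = 0.0012.

Request:
send_rows:
  plan:
    - [[0,0,0.0006,0,0,0],[0,0,0.0012,0,0,0],[0,0,0.002,0,0,0],[0,0,0.002,0,0,0],[0,0,0.002,0,0,0]]

```text
clock: 15.25
tool_pos: [0.5303, -0.3769, 0.0265]
orientation: [-180.0, -0.0, -85.9]
force: [-1.7, 1.5, 7.3]
opening: 0.021
gripper_force: 30.0
```

Contact reads 7 N, so I release the dowel, rise, and go to the caul at about (0.433,0.006).

Request:
send_rows:
  plan:
    - [[0,0,0,0,0,0],[0,0,0,0,0,0],[0,0,0,0,0,0],[0,0,0,0,0,0],[0,0,0,0,0,0]]
  fingers: 0.5

```text
clock: 15.67
tool_pos: [0.5298, -0.3768, 0.0254]
orientation: [180.0, 0.0, -85.9]
force: [-0.8, -1.1, 0.1]
opening: 0.0427
gripper_force: 0.0
```

Scaled: -12 cm / 50 = -0.24, -11.5 cm / 50 = -0.23.

Request:
send_rows:
  plan:
    - [[0,0,-0.01,0,0,0],[0,0,-0.03,0,0,0],[0,0,-0.07,0,0,0],[0,0,-0.13,0,0,0],[0,0,-0.19,0,0,0],[0,0,-0.23,0,0,0],[0,0,-0.24,0,0,0],[0,0,-0.24,0,0,0]]

```text
clock: 16.33
tool_pos: [0.5312, -0.3774, 0.149]
orientation: [-179.7, -0.1, -85.9]
force: [0.2, 0.6, -0.9]
opening: 0.0442
gripper_force: 0.0
```

Run:
```python
from h import *
json.dump([.5302,-.3769,.1459,-86],open("cmd.json","w")); sync()
plan([(.48,-.18,.14,-134),(.433,.0055,.14,-178)])
```

```text
t 16.33 meas-cmd mm/deg [ 1.  -0.5  3.1  0.1] open 0.0442 F [ 0.2  0.6 -0.9]
shift [-19.99, 3.63, 0.59] turn 48.0 rows>= 6.7
shift [-10.08, 16.27, -0.0] turn 44.0 rows>= 6.1
```

Scaled: -19.99 cm / 50 = -0.3998, 3.63 cm / 50 = 0.0726, 48 degrees / 180 = 0.2667.

Request:
send_rows:
  plan:
    - [[-0.02,0.004,0,0,0,0.0167],[-0.08,0.014,0.004,0,0,0.0556],[-0.16,0.028,0.006,0,0,0.0944],[-0.24,0.042,0.008,0,0,0.1333],[-0.3,0.054,0.01,0,0,0.1722],[-0.36,0.066,0.0118,0,0,0.2111],[-0.3998,0.0726,0.0118,0,0,0.25],[-0.3998,0.0726,0.0118,0,0,0.2667]]
  fingers: 1

```text
clock: 17.0
tool_pos: [0.4775, -0.1772, 0.1392]
orientation: [179.9, -0.0, -134.2]
force: [0.4, -0.0, -0.5]
opening: 0.0868
gripper_force: 0.0
```

Scaled: 16.27 cm / 50 = 0.3254, 14.7 cm / 50 = 0.294, 44 degrees / 180 = 0.2444.

Request:
send_rows:
  plan:
    - [[-0.02,0.04,0,0,0,0.0333],[-0.06,0.1,0,0,0,0.0722],[-0.1,0.16,0,0,0,0.1111],[-0.14,0.23,0,0,0,0.15],[-0.18,0.294,0,0,0,0.1889],[-0.2016,0.3254,0,0,0,0.2278],[-0.2016,0.3254,0,0,0,0.2444],[-0.2016,0.3254,0,0,0,0.2444]]

```text
clock: 17.67
tool_pos: [0.4309, 0.0068, 0.1394]
orientation: [180.0, -0.0, -178.1]
force: [0.6, -0.3, 0.7]
opening: 0.0876
gripper_force: 0.0
```

Run:
```python
from h import *
sync()
s=ctrl.snapshot("wrist"); im=ortho(s,.36,.50,-.06,.07,.024,.0004)
# pipe in the same view
im2=ortho(s,.34,.54,.08,.26,.017,.0005)
cv2.imwrite("pics/ca.png",np.hstack([im,cv2.copyMakeBorder(im2[:350],0,max(0,350-im2.shape[0]),0,0,cv2.BORDER_CONSTANT)])); print(im.shape,im2.shape)
```

```text
t 17.67 meas-cmd mm/deg [-2.1  1.3 -0.6 -0.1] open 0.0876 F [ 0.6 -0.3  0.7]
(350, 325, 3) (400, 360, 3)
```

View pics/ca.png

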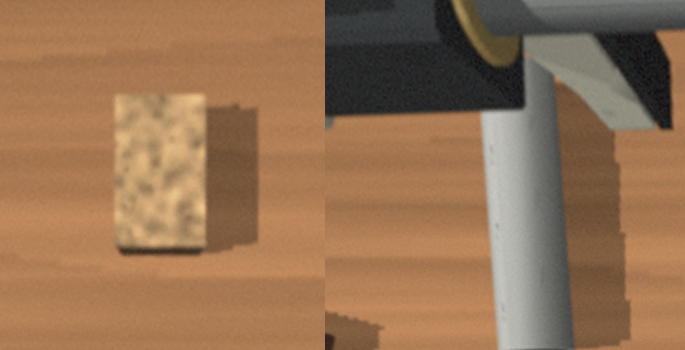

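Caul A has corners (114,94) to (206,247), so its centre is (0.432,0.006) with yaw 0°. The pipe axis is at y≈0.159, yaw 3.5°, with its near end at x≈0.365, so its centre is about (0.435,0.159).

Run:
```python
from h import *
sync(); c=cmd(); c[0]-=.0008;c[1]+=.0005; json.dump(c,open("cmd.json","w"))
plan([(.4318,.0058,.006,-180),(.4318,.0058,.08,-180),(.6404,.0887,.08,-177.6),(.6404,.0887,.016,-177.6)])
```

```text
t 17.72 meas-cmd mm/deg [-1.8  0.4 -0.6  0.3] open 0.0875 F [-0.4 -0.5  0.6]
shift [0.04, -0.02, 13.4] turn 2.0 rows>= 3.2
shift [0.0, 0.0, -7.4] turn -0.0 rows>= 1.8
shift [-20.86, 8.29, 0.0] turn -2.4 rows>= 5.4
shift [0.0, 0.0, 6.4] turn -0.0 rows>= 1.5
```

Scaled: 13.4 cm / 50 = 0.268, 13.2 cm / 50 = 0.264, 2 degrees / 180 = 0.0111.

Request:
send_rows:
  plan:
    - [[0,0,0.04,0,0,0.0056],[0,0,0.1,0,0,0.0111],[0,0,0.16,0,0,0.0111],[0,0,0.21,0,0,0.0111],[0,0,0.246,0,0,0.0111],[0,0,0.264,0,0,0.0111],[0,0,0.268,0,0,0.0111],[0,0,0.268,0,0,0.0111]]

```text
clock: 18.38
tool_pos: [0.4313, 0.0042, 0.0049]
orientation: [-179.9, -0.1, -179.8]
force: [-0.1, 0.2, 1.2]
opening: 0.0875
gripper_force: 0.0
```

Request:
send_rows:
  plan:
    - [[0,0,0,0,0,0],[0,0,0,0,0,0],[0,0,0,0,0,0],[0,0,0,0,0,0],[0,0,0,0,0,0],[0,0,0,0,0,0],[0,0,0,0,0,0],[0,0,0,0,0,0]]
  fingers: 0

```text
clock: 19.05
tool_pos: [0.4319, 0.0054, 0.0059]
orientation: [180.0, 0.0, -179.9]
force: [-0.3, 0.5, -0.4]
opening: 0.04
gripper_force: 0.0
```

Request:
send_rows:
  plan:
    - [[0,0,0,0,0,0],[0,0,0,0,0,0],[0,0,0,0,0,0]]

```text
clock: 19.3
tool_pos: [0.4319, 0.0054, 0.0058]
orientation: [180.0, 0.0, -179.9]
force: [-1.0, 0.0, 2.3]
opening: 0.0359
gripper_force: 30.0
```

Scaled: -7.4 cm / 50 = -0.148, -7 cm / 50 = -0.14.

Request:
send_rows:
  plan:
    - [[0,0,-0.02,0,0,0],[0,0,-0.05,0,0,0],[0,0,-0.09,0,0,0],[0,0,-0.12,0,0,0],[0,0,-0.14,0,0,0],[0,0,-0.148,0,0,0],[0,0,-0.148,0,0,0]]

```text
clock: 19.88
tool_pos: [0.4323, 0.0055, 0.0805]
orientation: [180.0, 0.1, -179.9]
force: [-0.2, -0.6, -0.9]
opening: 0.0359
gripper_force: 30.0
```

Scaled: -20.86 cm / 50 = -0.4172, -19 cm / 50 = -0.38, -2.4 degrees / 180 = -0.0133.

Request:
send_rows:
  plan:
    - [[-0.02,0.008,0,0,0,0],[-0.08,0.032,0,0,0,-0.0056],[-0.16,0.064,0,0,0,-0.0111],[-0.24,0.096,0,0,0,-0.0133],[-0.32,0.128,0,0,0,-0.0133],[-0.38,0.152,0,0,0,-0.0133],[-0.4172,0.1658,0,0,0,-0.0133],[-0.4172,0.1658,0,0,0,-0.0133]]

```text
clock: 20.55
tool_pos: [0.6441, 0.0902, 0.0769]
orientation: [-179.9, -0.0, -177.4]
force: [0.9, -0.1, -0.5]
opening: 0.0358
gripper_force: 30.0
```

Scaled: 6.4 cm / 50 = 0.128, 6.2 cm / 50 = 0.124.

Request:
send_rows:
  plan:
    - [[0,0,0.02,0,0,0],[0,0,0.05,0,0,0],[0,0,0.08,0,0,0],[0,0,0.1,0,0,0],[0,0,0.116,0,0,0],[0,0,0.124,0,0,0],[0,0,0.128,0,0,0],[0,0,0.128,0,0,0]]

```text
clock: 21.22
tool_pos: [0.6402, 0.0887, 0.0156]
orientation: [-180.0, -0.0, -177.5]
force: [-0.9, -0.8, -0.8]
opening: 0.0356
gripper_force: 30.0
```

Scaled: 0.5 cm / 50 = 0.01, 0.44 cm / 50 = 0.0088.

Request:
send_rows:
  plan:
    - [[0,0,0.002,0,0,0],[0,0,0.004,0,0,0],[0,0,0.006,0,0,0],[0,0,0.0074,0,0,0],[0,0,0.0088,0,0,0],[0,0,0.01,0,0,0],[0,0,0.01,0,0,0],[0,0,0.01,0,0,0]]

```text
clock: 21.88
tool_pos: [0.6404, 0.0888, 0.0109]
orientation: [180.0, 0.0, -177.5]
force: [-0.5, -0.3, 1.0]
opening: 0.0359
gripper_force: 30.0
```

Scaled: 0.05 cm / 50 = 0.001.

Request:
send_rows:
  plan:
    - [[0,0,0.001,0,0,0],[0,0,0.001,0,0,0],[0,0,0.001,0,0,0]]

```text
clock: 22.13
tool_pos: [0.6403, 0.0887, 0.0109]
orientation: [-180.0, 0.0, -177.5]
force: [-1.9, 0.3, 5.0]
opening: 0.0355
gripper_force: 30.0
```

Request:
send_rows:
  plan:
    - [[0,0,0,0,0,0],[0,0,0,0,0,0],[0,0,0,0,0,0],[0,0,0,0,0,0]]
  fingers: 0.52

```text
clock: 22.47
tool_pos: [0.6403, 0.0887, 0.0101]
orientation: [-180.0, -0.0, -177.5]
force: [-0.5, -0.9, -0.5]
opening: 0.0455
gripper_force: 0.0
```

Scaled: -12.55 cm / 50 = -0.251, -11 cm / 50 = -0.22.

Request:
send_rows:
  plan:
    - [[0,0,-0.01,0,0,0],[0,0,-0.04,0,0,0],[0,0,-0.1,0,0,0],[0,0,-0.16,0,0,0],[0,0,-0.22,0,0,0],[0,0,-0.251,0,0,0],[0,0,-0.251,0,0,0],[0,0,-0.251,0,0,0]]

```text
clock: 23.13
tool_pos: [0.6408, 0.089, 0.1373]
orientation: [179.9, 0.1, -177.5]
force: [-0.7, 0.0, 0.2]
opening: 0.0457
gripper_force: 0.0
```

Run:
```python
from h import *
json.dump([.6404,.0888,.136,-177.6],open("cmd.json","w")); sync()
plan([(.350,.291,.14,-193)])
```

```text
t 23.13 meas-cmd mm/deg [0.4 0.2 1.3 0.1] open 0.0457 F [-0.7  0.   0.2]
shift [28.17, 21.42, -0.4] turn 15.4 rows>= 8.5
```

Two calls for that: half of it, then the rest with the turn.

Scaled: 15 cm / 50 = 0.3, 12 cm / 50 = 0.24.

Request:
send_rows:
  plan:
    - [[0.02,0.016,0,0,0,0],[0.06,0.046,0,0,0,0],[0.12,0.092,0,0,0,0],[0.18,0.136,0,0,0,0],[0.24,0.182,0,0,0,0],[0.3,0.228,0,0,0,0],[0.3,0.228,0,0,0,0]]
  fingers: 1

```text
clock: 23.72
tool_pos: [0.4801, 0.1978, 0.1348]
orientation: [-180.0, -0.2, -177.3]
force: [0.6, -0.3, -0.7]
opening: 0.0853
gripper_force: 0.0
```

Scaled: 13.17 cm / 50 = 0.2634, 13 cm / 50 = 0.26, 15.4 degrees / 180 = 0.0856.

Request:
send_rows:
  plan:
    - [[0.04,0.03,0,0,0,0.0167],[0.1,0.076,0,0,0,0.0333],[0.16,0.122,-0.004,0,0,0.05],[0.22,0.168,-0.008,0,0,0.0667],[0.26,0.196,-0.008,0,0,0.0856],[0.2634,0.2004,-0.008,0,0,0.0856],[0.2634,0.2004,-0.008,0,0,0.0856],[0.2634,0.2004,-0.008,0,0,0.0856]]

```text
clock: 24.38
tool_pos: [0.349, 0.2899, 0.1392]
orientation: [-179.9, -0.0, 167.3]
force: [-0.2, -0.2, 0.2]
opening: 0.0874
gripper_force: 0.0
```

Run:
```python
from h import *
sync()
s=ctrl.snapshot("wrist"); im=ortho(s,.28,.42,.22,.36,.024,.0004)
t=ctrl.snapshot("top"); t=ortho(t,.56,.72,-.23,.24,.025,.00105)
h=max(len(im),len(t)); p=lambda a:cv2.copyMakeBorder(a,0,h-len(a),0,0,cv2.BORDER_CONSTANT)
cv2.imwrite("pics/cb.png",np.hstack([p(im),p(t)])); print(im.shape,t.shape)
```

```text
t 24.38 meas-cmd mm/deg [-1.  -1.1 -0.8  0.3] open 0.0874 F [-0.2 -0.2  0.2]
(350, 350, 3) (153, 448, 3)
```

View pics/cb.png

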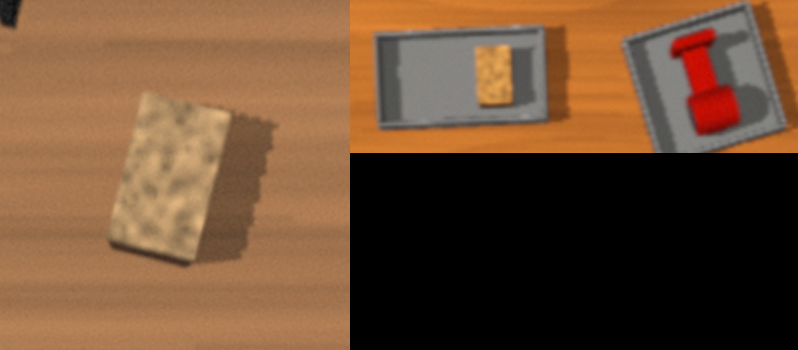

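Both placed pieces sit well in their trays. Caul B has corners (143,92), (231,113), (193,261) and (109,240), so its centre is (0.3494,0.2924) with yaw -13°.

Run:
```python
from h import *
c=cmd(); c[0]-=.0007;c[1]-=.0007; c[2]-=.0005; json.dump(c,open("cmd.json","w"))
plan([(.3494,.2924,.006,-193),(.3494,.2924,.08,-193),(.4935,.225,.08,-193),(.6376,.157,.08,-177.6),(.6376,.157,.016,-177.6)])
```

```text
shift [0.03, 0.21, 13.35] turn -0.0 rows>= 3.2
shift [0.0, -0.0, -7.4] turn -0.0 rows>= 1.8
shift [-15.55, -3.33, 0.0] turn -0.0 rows>= 3.8
shift [-15.57, -3.38, 0.0] turn -15.4 rows>= 3.8
shift [-0.0, -0.0, 6.4] turn -0.0 rows>= 1.5
```

Scaled: 13.35 cm / 50 = 0.267, 13.2 cm / 50 = 0.264.

Request:
send_rows:
  plan:
    - [[0,0.002,0.04,0,0,0],[0,0.004,0.1,0,0,0],[0,0.004,0.16,0,0,0],[0,0.004,0.21,0,0,0],[0,0.004,0.246,0,0,0],[0,0.004,0.264,0,0,0],[0,0.004,0.267,0,0,0],[0,0.004,0.267,0,0,0]]

```text
clock: 25.15
tool_pos: [0.3503, 0.2917, 0.006]
orientation: [-179.9, -0.0, 167.1]
force: [0.4, 0.3, 0.9]
opening: 0.0875
gripper_force: 0.0
```

Request:
send_rows:
  plan:
    - [[0,0,0,0,0,0],[0,0,0,0,0,0],[0,0,0,0,0,0],[0,0,0,0,0,0],[0,0,0,0,0,0],[0,0,0,0,0,0],[0,0,0,0,0,0],[0,0,0,0,0,0]]
  fingers: 0

```text
clock: 25.82
tool_pos: [0.3498, 0.2922, 0.0063]
orientation: [180.0, 0.0, 167.1]
force: [-0.1, 0.1, 0.6]
opening: 0.04
gripper_force: 0.0
```

Request:
send_rows:
  plan:
    - [[0,0,0,0,0,0],[0,0,0,0,0,0],[0,0,0,0,0,0]]

```text
clock: 26.07
tool_pos: [0.3499, 0.2923, 0.0063]
orientation: [180.0, 0.0, 167.1]
force: [-1.1, 0.2, 1.5]
opening: 0.036
gripper_force: 30.0
```

Scaled: -7.4 cm / 50 = -0.148, -7 cm / 50 = -0.14.

Request:
send_rows:
  plan:
    - [[0,0,-0.02,0,0,0],[0,0,-0.05,0,0,0],[0,0,-0.09,0,0,0],[0,0,-0.12,0,0,0],[0,0,-0.14,0,0,0],[0,0,-0.148,0,0,0],[0,0,-0.148,0,0,0]]

```text
clock: 26.65
tool_pos: [0.35, 0.2926, 0.081]
orientation: [179.9, 0.0, 167.1]
force: [0.1, -0.1, -1.9]
opening: 0.0359
gripper_force: 30.0
```

Scaled: -15.55 cm / 50 = -0.311, -1.9 cm / 50 = -0.038.

Request:
send_rows:
  plan:
    - [[-0.02,-0.004,0,0,0,0],[-0.06,-0.012,0,0,0,0],[-0.12,-0.026,0,0,0,0],[-0.18,-0.038,0,0,0,0],[-0.24,-0.052,0,0,0,0],[-0.3,-0.064,0,0,0,0],[-0.311,-0.0666,0,0,0,0],[-0.311,-0.0666,0,0,0,0]]

```text
clock: 27.32
tool_pos: [0.4953, 0.2233, 0.0785]
orientation: [-179.9, -0.1, 167.0]
force: [-0.1, -0.2, -1.2]
opening: 0.0358
gripper_force: 30.0
```

Scaled: -15.57 cm / 50 = -0.3114, -15 cm / 50 = -0.3, -15.4 degrees / 180 = -0.0856.

Request:
send_rows:
  plan:
    - [[-0.02,-0.004,0,0,0,-0.0111],[-0.06,-0.012,0,0,0,-0.0278],[-0.12,-0.026,0,0,0,-0.0444],[-0.18,-0.038,0,0,0,-0.0611],[-0.24,-0.052,0,0,0,-0.0778],[-0.3,-0.064,0,0,0,-0.0856],[-0.3114,-0.0676,0,0,0,-0.0856],[-0.3114,-0.0676,0,0,0,-0.0856]]

```text
clock: 27.98
tool_pos: [0.6386, 0.1565, 0.0786]
orientation: [-180.0, -0.1, -177.6]
force: [-1.0, -0.3, -0.3]
opening: 0.0353
gripper_force: 30.0
```

Request:
send_rows:
  plan:
    - [[0,0,0,0,0,0],[0,0,0,0,0,0],[0,0,0,0,0,0]]

```text
clock: 28.23
tool_pos: [0.6371, 0.1582, 0.0802]
orientation: [-180.0, -0.0, -177.4]
force: [-0.6, 0.5, 0.3]
opening: 0.0358
gripper_force: 30.0
```

Scaled: 6.4 cm / 50 = 0.128, 6.2 cm / 50 = 0.124.

Request:
send_rows:
  plan:
    - [[0,0,0.02,0,0,0],[0,0,0.05,0,0,0],[0,0,0.08,0,0,0],[0,0,0.1,0,0,0],[0,0,0.116,0,0,0],[0,0,0.124,0,0,0],[0,0,0.128,0,0,0],[0,0,0.128,0,0,0]]

```text
clock: 28.9
tool_pos: [0.6383, 0.1576, 0.0161]
orientation: [-180.0, -0.0, -177.5]
force: [-0.4, 0.2, -1.3]
opening: 0.0362
gripper_force: 30.0
```

Scaled: 0.5 cm / 50 = 0.01, 0.44 cm / 50 = 0.0088.

Request:
send_rows:
  plan:
    - [[0,0,0.002,0,0,0],[0,0,0.004,0,0,0],[0,0,0.006,0,0,0],[0,0,0.0074,0,0,0],[0,0,0.0088,0,0,0],[0,0,0.01,0,0,0],[0,0,0.01,0,0,0],[0,0,0.01,0,0,0]]

```text
clock: 29.57
tool_pos: [0.6384, 0.1575, 0.0114]
orientation: [180.0, 0.0, -177.5]
force: [0.2, 0.0, 0.7]
opening: 0.0356
gripper_force: 30.0
```

Scaled: 0.06 cm / 50 = 0.0012.

Request:
send_rows:
  plan:
    - [[0,0,0.0012,0,0,0],[0,0,0.0012,0,0,0],[0,0,0.0012,0,0,0]]

```text
clock: 29.82
tool_pos: [0.6384, 0.1575, 0.0114]
orientation: [180.0, 0.0, -177.5]
force: [-2.8, -0.4, 6.8]
opening: 0.0359
gripper_force: 30.0
```

Request:
send_rows:
  plan:
    - [[0,0,0,0,0,0],[0,0,0,0,0,0],[0,0,0,0,0,0],[0,0,0,0,0,0]]
  fingers: 0.52

```text
clock: 30.15
tool_pos: [0.6383, 0.1575, 0.0105]
orientation: [-180.0, -0.0, -177.5]
force: [-1.0, -0.0, -0.3]
opening: 0.0453
gripper_force: 0.0
```

Scaled: -12.55 cm / 50 = -0.251, -11 cm / 50 = -0.22.

Request:
send_rows:
  plan:
    - [[0,0,-0.01,0,0,0],[0,0,-0.04,0,0,0],[0,0,-0.1,0,0,0],[0,0,-0.16,0,0,0],[0,0,-0.22,0,0,0],[0,0,-0.251,0,0,0],[0,0,-0.251,0,0,0],[0,0,-0.251,0,0,0]]

```text
clock: 30.82
tool_pos: [0.6388, 0.1578, 0.1377]
orientation: [179.9, 0.1, -177.5]
force: [-0.0, -0.7, 0.1]
opening: 0.0458
gripper_force: 0.0
```

Scaled: 20.3 cm / 50 = 0.406, 18 cm / 50 = 0.36, -1.2 degrees / 180 = -0.0067.

Request:
send_rows:
  plan:
    - [[0.04,0.002,0,0,0,0],[0.12,0.006,0,0,0,-0.0067],[0.2,0.01,0,0,0,-0.0067],[0.28,0.014,0,0,0,-0.0067],[0.36,0.018,0,0,0,-0.0067],[0.406,0.02,0,0,0,-0.0067],[0.406,0.02,0,0,0,-0.0067],[0.406,0.02,0,0,0,-0.0067]]
  fingers: 1

```text
clock: 31.48
tool_pos: [0.4338, 0.1583, 0.136]
orientation: [-180.0, -0.0, -176.2]
force: [1.6, -0.6, 0.2]
opening: 0.0865
gripper_force: 0.0
```

Request:
send_rows:
  plan:
    - [[0,0,0,0,0,0],[0,0,0,0,0,0],[0,0,0,0,0,0]]

```text
clock: 31.73
tool_pos: [0.4357, 0.1585, 0.1357]
orientation: [-180.0, -0.0, -176.3]
force: [0.3, -0.4, -0.5]
opening: 0.0878
gripper_force: 0.0
```

Run:
```python
from h import *
sync(); sync()
plan([(.4352,.159,.004,-176.5),(.4352,.159,.12,-176.5),(.48,.265,.12,-125),(.528,.366,.12,-74)])
s=ctrl.snapshot("wrist"); r=.0005; im=ortho(s,.34,.42,.10,.22,.017,r)
m=(cv2.cvtColor(im,cv2.COLOR_BGR2HSV)[...,1]<60).astype(np.uint8)
for row in (60,80,100,120,130,140,150):
    c=np.flatnonzero(m[row]); print(round(.42-row*r,3), len(c)*r, (.22-c.mean()*r).round(4) if len(c) else None)
```

```text
t 31.73 meas-cmd mm/deg [-201.9    1.5  119.7    1.3] open 0.0878 F [ 0.3 -0.4 -0.5]
cmd reset
t 31.73 meas-cmd mm/deg [0. 0. 0. 0.] open 0.0878 F [ 0.3 -0.4 -0.5]
shift [0.04, 0.05, 13.17] turn 0.2 rows>= 3.2
shift [0.0, 0.0, -11.6] turn -0.0 rows>= 2.8
shift [-5.11, 10.31, -0.0] turn -51.5 rows>= 7.2
shift [-11.03, 1.86, -0.0] turn -51.0 rows>= 7.1
0.39 0.033 0.1552
0.38 0.0335 0.1545
0.37 0.034 0.1538
0.36 0.0 None
0.355 0.0 None
0.35 0.0 None
0.345 0.0 None
```

The segmentation puts the pipe axis at y=0.158, yaw 4°, width 34 mm and near end about 0.365. The tool is already in position, so I descend straight down.

Scaled: 13.1 cm / 50 = 0.262, 13 cm / 50 = 0.26.

Request:
send_rows:
  plan:
    - [[0,0,0.04,0,0,0],[0,0,0.1,0,0,0],[0,0,0.16,0,0,0],[0,0,0.21,0,0,0],[0,0,0.244,0,0,0],[0,0,0.26,0,0,0],[0,0,0.262,0,0,0],[0,0,0.262,0,0,0]]

```text
clock: 32.45
tool_pos: [0.4353, 0.1584, 0.005]
orientation: [-180.0, -0.0, -176.3]
force: [0.3, 0.4, 0.6]
opening: 0.0873
gripper_force: 0.0
```

Request:
send_rows:
  plan:
    - [[0,0,0,0,0,0],[0,0,0,0,0,0],[0,0,0,0,0,0],[0,0,0,0,0,0],[0,0,0,0,0,0],[0,0,0,0,0,0],[0,0,0,0,0,0],[0,0,0,0,0,0]]
  fingers: 0

```text
clock: 33.12
tool_pos: [0.4351, 0.1585, 0.0053]
orientation: [180.0, 0.0, -176.3]
force: [-0.7, 0.0, 0.2]
opening: 0.0396
gripper_force: 0.0
```

Request:
send_rows:
  plan:
    - [[0,0,0,0,0,0],[0,0,0,0,0,0],[0,0,0,0,0,0]]

```text
clock: 33.37
tool_pos: [0.4351, 0.1586, 0.0052]
orientation: [180.0, 0.0, -176.3]
force: [-0.6, 0.4, -0.2]
opening: 0.0332
gripper_force: 30.0
```

Scaled: -11.6 cm / 50 = -0.232, -11.3 cm / 50 = -0.226.

Request:
send_rows:
  plan:
    - [[0,0,-0.02,0,0,0],[0,0,-0.06,0,0,0],[0,0,-0.1,0,0,0],[0,0,-0.15,0,0,0],[0,0,-0.2,0,0,0],[0,0,-0.226,0,0,0],[0,0,-0.232,0,0,0],[0,0,-0.232,0,0,0]]

```text
clock: 34.03
tool_pos: [0.435, 0.1586, 0.1215]
orientation: [179.9, 0.0, -176.3]
force: [-0.1, -0.2, -2.9]
opening: 0.0332
gripper_force: 30.0
```

Scaled: 10.3 cm / 50 = 0.206, 8.7 cm / 50 = 0.174, -51.5 degrees / 180 = -0.2861.

Request:
send_rows:
  plan:
    - [[-0.004,0.01,0,0,0,-0.0167],[-0.016,0.036,0,0,0,-0.0556],[-0.032,0.07,0,0,0,-0.0944],[-0.05,0.104,0,0,0,-0.1333],[-0.068,0.14,0,0,0,-0.1722],[-0.086,0.174,0,0,0,-0.2111],[-0.102,0.206,0,0,0,-0.25],[-0.102,0.206,0,0,0,-0.2861]]

```text
clock: 34.7
tool_pos: [0.4799, 0.2667, 0.1188]
orientation: [180.0, -0.1, -124.4]
force: [0.6, -0.3, -2.3]
opening: 0.0329
gripper_force: 30.0
```

Scaled: -11 cm / 50 = -0.22, -10.5 cm / 50 = -0.21, -50 degrees / 180 = -0.2778.

Request:
send_rows:
  plan:
    - [[-0.02,0.004,0,0,0,-0.0333],[-0.06,0.01,0,0,0,-0.0667],[-0.1,0.018,0,0,0,-0.1],[-0.14,0.024,0,0,0,-0.1389],[-0.18,0.03,0,0,0,-0.1778],[-0.21,0.036,0,0,0,-0.2167],[-0.22,0.038,0,0,0,-0.25],[-0.22,0.038,0,0,0,-0.2778]]

```text
clock: 35.37
tool_pos: [0.5259, 0.3663, 0.1178]
orientation: [179.8, -0.1, -74.4]
force: [-0.7, 0.6, -2.7]
opening: 0.0331
gripper_force: 30.0
```

Request:
send_rows:
  plan:
    - [[0,0,0,0,0,0],[0,0,0,0,0,0],[0,0,0,0,0,0]]

```text
clock: 35.62
tool_pos: [0.5258, 0.3651, 0.1198]
orientation: [179.9, -0.1, -75.0]
force: [-0.4, -0.0, -3.1]
opening: 0.0331
gripper_force: 30.0
```

Run:
```python
from h import *
sync(); sync(); print(cmd())
s=ctrl.snapshot("wrist"); print(s["pose"][:3,3]); im=ortho(s,.44,.60,.26,.42,.008,.0004)
cv2.imwrite("pics/widew.png",im)
```

```text
t 35.62 meas-cmd mm/deg [-2.2 -0.9 -0.2 -0.9] open 0.0331 F [-0.4 -0.  -3.1]
t 35.62 meas-cmd mm/deg [-2.2 -0.9 -0.2 -0.9] open 0.0331 F [-0.4 -0.  -3.1]
[0.5280208890072335, 0.36600852133842116, 0.11998419576004901, -74.00869725103027]
[0.54739803 0.28535617 0.27961697]
```

View pics/widew.png

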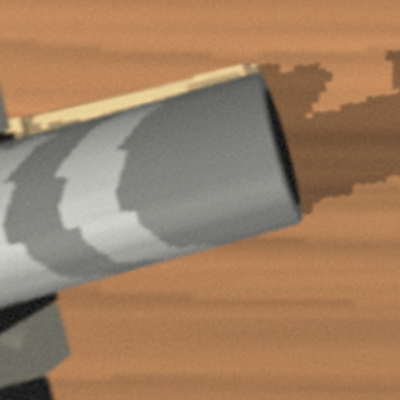

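The base's edge slopes 14.5° and its corner is at (255,67), giving centre (0.527,0.368), which agrees with the top view's (0.528,0.366). I shift about 2 mm and lower at yaw -75°.

Scaled: 8.6 cm / 50 = 0.172, 8.2 cm / 50 = 0.164.

Request:
send_rows:
  plan:
    - [[-0.002,-0.002,0.02,0,0,0],[-0.003,-0.004,0.05,0,0,0],[-0.003,-0.004,0.084,0,0,0],[-0.003,-0.004,0.118,0,0,0],[-0.003,-0.004,0.144,0,0,0],[-0.003,-0.004,0.164,0,0,0],[-0.003,-0.004,0.172,0,0,0],[-0.003,-0.004,0.172,0,0,0]]

```text
clock: 36.33
tool_pos: [0.5274, 0.3672, 0.0339]
orientation: [179.9, -0.1, -74.8]
force: [0.4, 0.1, -2.1]
opening: 0.0334
gripper_force: 30.0
```

Scaled: 0.6 cm / 50 = 0.012, 0.55 cm / 50 = 0.011.

Request:
send_rows:
  plan:
    - [[0,0,0.002,0,0,0],[0,0,0.004,0,0,0],[0,0,0.006,0,0,0],[0,0,0.008,0,0,0],[0,0,0.01,0,0,0],[0,0,0.011,0,0,0],[0,0,0.012,0,0,0],[0,0,0.012,0,0,0]]

```text
clock: 37.0
tool_pos: [0.5279, 0.3678, 0.0292]
orientation: [-180.0, 0.0, -74.8]
force: [-0.7, -0.2, -3.2]
opening: 0.0333
gripper_force: 30.0
```

Scaled: 0.35 cm / 50 = 0.007, 0.3 cm / 50 = 0.006.

Request:
send_rows:
  plan:
    - [[0,0,0.0012,0,0,0],[0,0,0.0024,0,0,0],[0,0,0.0036,0,0,0],[0,0,0.0048,0,0,0],[0,0,0.006,0,0,0],[0,0,0.007,0,0,0],[0,0,0.007,0,0,0],[0,0,0.007,0,0,0]]

```text
clock: 37.67
tool_pos: [0.5286, 0.3682, 0.0263]
orientation: [-179.9, 0.0, -74.8]
force: [3.4, -1.3, 4.0]
opening: 0.0331
gripper_force: 30.0
```

Lateral force shows the groove lies slightly towards +x, so I shift that way while lowering.

Request:
send_rows:
  plan:
    - [[0,-0.001,0.0008,0,0,0],[0,-0.002,0.0016,0,0,0],[0,-0.003,0.0024,0,0,0],[0,-0.0036,0.0032,0,0,0],[0,-0.0036,0.004,0,0,0],[0,-0.0036,0.004,0,0,0]]

```text
clock: 38.17
tool_pos: [0.5294, 0.3686, 0.0255]
orientation: [-180.0, 0.0, -74.8]
force: [-5.2, -2.1, 16.9]
opening: 0.0329
gripper_force: 30.0
```

Scaled: -0.05 cm / 50 = -0.001, 0.04 cm / 50 = 0.0008.

Request:
send_rows:
  plan:
    - [[0,0.0008,-0.001,0,0,0],[0,0.0008,-0.001,0,0,0],[0,0.0008,-0.001,0,0,0]]

```text
clock: 38.42
tool_pos: [0.5293, 0.3686, 0.0255]
orientation: [-179.9, 0.0, -74.8]
force: [-2.2, -1.0, 12.2]
opening: 0.0332
gripper_force: 30.0
```

Request:
send_rows:
  plan:
    - [[0,0,0,0,0,0],[0,0,0,0,0,0],[0,0,0,0,0,0],[0,0,0,0,0,0],[0,0,0,0,0,0],[0,0,0,0,0,0]]
  fingers: 0.7

```text
clock: 38.92
tool_pos: [0.529, 0.368, 0.0238]
orientation: [180.0, -0.0, -74.8]
force: [-1.0, 0.2, 0.3]
opening: 0.0608
gripper_force: 0.0
```

Scaled: -16 cm / 50 = -0.32, -14 cm / 50 = -0.28.

Request:
send_rows:
  plan:
    - [[0,0,-0.01,0,0,0],[0,0,-0.03,0,0,0],[0,0,-0.07,0,0,0],[0,0,-0.13,0,0,0],[0,0,-0.2,0,0,0],[0,0,-0.28,0,0,0],[0,0,-0.32,0,0,0],[0,0,-0.32,0,0,0]]

```text
clock: 39.58
tool_pos: [0.5316, 0.3701, 0.192]
orientation: [-179.5, 0.3, -74.7]
force: [-0.0, 0.8, -0.8]
opening: 0.0612
gripper_force: 0.0
```

Request:
send_rows:
  plan:
    - [[0.06,-0.02,0,0,0,0],[0.14,-0.044,0,0,0,0],[0.22,-0.07,0,0,0,0],[0.3,-0.09,0,0,0,0],[0.38,-0.11,0,0,0,0],[0.44,-0.126,0,0,0,0],[0.44,-0.126,0,0,0,0],[0.44,-0.126,0,0,0,0]]

```text
clock: 40.25
tool_pos: [0.6484, 0.1704, 0.1845]
orientation: [180.0, 0.0, -75.0]
force: [-1.0, 1.3, 0.2]
opening: 0.0614
gripper_force: 0.0
```

Run:
```python
from h import *
print(ctrl.get_obs()["clock"])
t=ctrl.snapshot("top"); a=ortho(t,.44,.62,.27,.46,.035,.0006); b=ortho(t,.44,.62,-.47,-.28,.035,.0006)
s=ctrl.snapshot("scene"); i=s["img"][:,:,::-1]
u=np.hstack([a,b]); c=cv2.resize(i[150:280,160:490],None,fx=2.2,fy=2.2)
w=max(u.shape[1],c.shape[1]); p=lambda z:cv2.copyMakeBorder(z,0,0,0,w-z.shape[1],cv2.BORDER_CONSTANT)
o=np.vstack([p(u),p(c)]); print(o.shape); cv2.imwrite("pics/fin.png",o)
```

```text
40.25
(586, 726, 3)
```

View pics/fin.png

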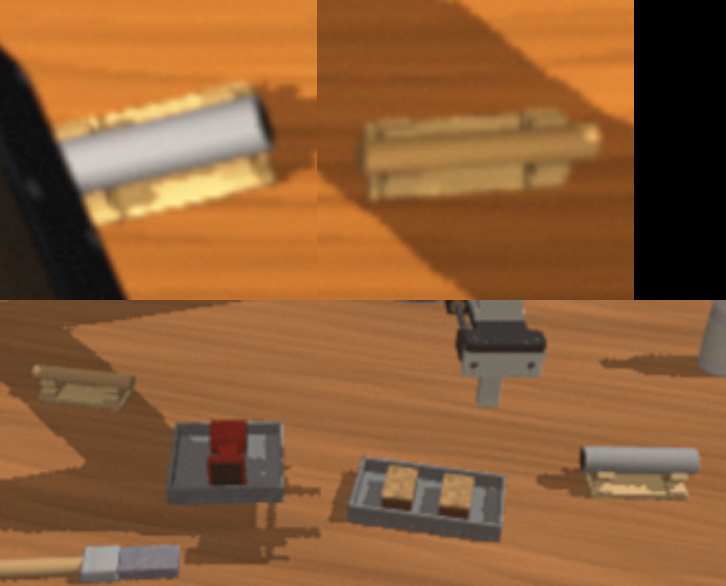

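The final picture shows the pipe (583–697) over its stand (590–688), about even at both ends, and the dowel seated in the narrow notches to within about 2 mm of centre. Both cauls lie flat in the long tray with cork up, the jaw is upright in the square tray, and the arm is clear.

Request:
send_rows:
  plan:
    - [[0,0,0,0,0,0],[0,0,0,0,0,0],[0,0,0,0,0,0],[0,0,0,0,0,0]]

```text
clock: 40.68
tool_pos: [0.6475, 0.1733, 0.1843]
orientation: [-180.0, 0.0, -74.7]
force: [-0.2, 0.8, 0.1]
opening: 0.0617
gripper_force: 0.0
```

```bash
python3 -c "
from plant import ctrl
print(ctrl.close_job())"
```

```text
the job is handed in; nothing more can be done
None
```

The job is handed in at about 41 s of the 128 s allowed, and the last pictures show the pipe and dowel lying in their V rests, both blocks flat in the long tray and the jaw on its underside in the square tray, all released (no verdict was returned).

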